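# Stamp the open job card and hold the stamp down

### The job

Two job cards lie on the desk; one already carries a stamp impression in its printed box and the other box is still empty. Pick up the self-inking stamp, stand it upright, centred and square in the empty box (either way round), and press its handle all the way down - pressing it nowhere else, not slamming it, and leaving the other things where they are. The glossy card takes the ink slowly, so finish while still holding the handle fully down: do not let go.

Things in the scene. Friction and masses are not known exactly. Their poses are not given: they have to be found in the camera images.
- date_stamp: self-inking stamp, loose, upright: a block 34 x 50 mm (x, y), 42 mm tall, whose flat foot prints; above it, after a 14 mm gap, the spring-loaded handle block 38 x 54 mm (x, y), 56 to 82 mm above the foot when unpressed. Origin: centre of the foot; z up, y along the longer side. 60 to 105 g. It can be lifted by pinching the handle block.
- date_stamp_press (a joint): travel of the stamp's handle towards its foot in m: 0 = released (up), 0.012 = fully down at its stop. A return spring resists with about 3 N at the start of the travel and 10 N at the bottom, and lifts the handle when it is let go.
- stamp_top (a point): centre of the top face of the stamp's handle, 82 mm above the foot when released, 70 mm when fully pressed.
- open_card: the job card still to be stamped: fixed grey holder board 110 x 90 mm (x, y), 8 mm thick, with a 1 mm white card on it (surface 9 mm above the desk). Its printed rectangular box is empty; ruled lines and two small steel clips (up to 14 mm above the desk) lie beyond the box at the +x end. Origin: centre of the underside; z up.
- open_card_box (a point): centre of the empty printed box on the open card, on the card surface 9 mm above the desk. The box is 48 mm along x and 64 mm along y inside; the stamp's longer side goes along this y axis (either way round). Same axes as the open card.
- done_card: the other job card, same holder and same layout, but with a dark stamp impression (a dark rectangle with bars inside) in its printed box; leave it alone. Origin: centre of the underside.
- mug: bystander: white mug, 82 x 118 x 93 mm, loose. Origin: centre of the underside.
- glue_stick: bystander: glue stick standing upright, 28 mm across, 94 mm tall, loose. Origin: centre of the underside.
- staple_box: bystander: small carton, 42 x 88 x 27 mm, loose. Origin: centre of the underside.
- binder_clip: bystander: black binder clip, 18 x 32 x 28 mm, loose, lying between the stamp and the cards. Origin: centre of the underside.
- eraser: bystander: eraser, 22 x 55 x 12 mm, loose. Origin: centre of the underside.
Mind the look-alikes: they are no part of the job. What is shaped like the date_stamp but turquoise or yellow is not meant.

How it is judged:
By the outcome, as a careful person would: the job done as asked, in the order asked, and still so for the second after the job is handed in, while the arm keeps its last pose, push and grip.
It also fails if it takes over 35 s, if anything falls off the work surface, if the arm or the gripper's body presses on something with over 40 N, if the wrist force passes 120 N, or if a joint passes its speed limit or range.

### The arm

A 6-joint arm with a two-finger parallel gripper is mounted at the origin on the work surface; the furniture and walls round the work are solid. World frame = base frame: x ahead of the robot, y to its left, z up, the work surface at z = 0. Lengths are in mm, angles in rad, forces in N, time in s.
With the tool pointing down it reaches from about 400 to 925 mm from the base axis. Payload 12.5 kg.
Tool frame: the origin (TCP) lies between the finger pads; the fingertips stand 19 mm ahead of it and the grasp point (between the pads) is the TCP (env.tips_ahead is the distance from the TCP to the fingertips, in mm); z points along the fingers, y is the line along which they close (so a half turn about z gives the same grasp; the last joint's range is limited). The gripper opens to 95 mm and grips with 3 to 60 N. Pads are 20 mm wide; open, the fingers measure 119 mm over their backs; the gripper's body (75 mm by 180 mm) begins 59 mm behind the grasp point.
Start: joints at [-1.332, 0.491, 1.559, -0, 1.092, -0.106], TCP at [211.278, -588.223, 233.661] pointing down, gripper open.
Joint ranges: [-3.1, 3.1], [-0.84, 2.19], [0.05, 2.79], [-1.13, 4.28], [0.06, 2.93], [-2.69, 2.69]. Speed limits (rad/s): [2.22, 2.22, 2.79, 3.14, 3.14, 3.14].

### API

Orientations are given as [roll, pitch, yaw] about the fixed x, y, z axes, in that order (R = Rz(yaw) Ry(pitch) Rx(roll)).
In Python, from cell import env gives the robot as it stands.
- The arm moves only by the shell command python3 -m crank 'ROWS'. ROWS is JSON, a list of rows, each a list of 5 numbers: the shift along the tool's x, y, z in mm, then the turn about the tool's z in degrees, then the finger opening in mm, from 0 to 95.1. In form: [[dx, dy, dz, yaw, grip], ...]. A call has 1 to 10 rows; each row is the pose to reach, as a shift and turn from the pose commanded when the call began, along the tool's axes at that moment; what a row does not reach only later rows make up. A row lasts 1/12 s, in which the tool goes at most 41.7 mm and 7.16 degrees, less where a joint would pass 70% of its speed; a pose out of reach is approached as far as the arm can. A call with a gripper value outside its range is refused whole. The fingers move at their own pace and stop on an object; the grip force is fixed at half the most. Time passes only in rows, so rows that repeat a pose let the fingers close. It gives the time, the measured TCP pose, the force, the opening and the grip force at its end, in the units of the state.
- env.state(): the state, without advancing time (a new reading comes with each control period).
- env.read_camera(name): name is "side" or "top"; returns a dict with "img" (420x560x3 uint8, blue, green, red), "K" (3x3 intrinsics, pixels), "pose" (4x4, takes a point from camera to world coordinates). Camera axes: x right, y down, z forward; pixel columns grow to the right and rows downward; lengths in mm; the calibration is good to about 2 mm. A picture is of the moment at which its call begins. There is no depth.
- env.job_done(): hands the job in; it is judged then, once.
The state is a dict: "t": time; "joints": joint angles; "qvel": joint speeds; "tau": joint torques, N m; "eef_pos": TCP position; "tcp_rot": TCP orientation; "ft_force": force on the tool from outside, world axes, zero at the start; "moment": the same for the moment, N m; "opening": opening from 0.0 (shut) to 1.0 (fully open); "grip_force": force on a finger pad.
Only numpy, scipy, OpenCV 4.12 (cv2) and the standard library are available. Lean on these libraries where they do the work, as an engineer would, in place of code of your own. Each camera call takes 0.05 s, during which the arm holds its last target. There are 200 camera calls.

## Working session

There is one attempt and no reset: what is moved stays moved. The work goes in short steps, Python scripts to look and compute and a shell command to move; the robot and the scene stay as the last step left them, time stands still between calls to the robot, and variables do not carry over. Pictures are saved under pics/ and viewed, at most 10 in all, crops included, and the job is handed in when it is done.

```bash
mkdir -p pics; cat > h.py <<'E'
import numpy as np, cv2
from cell import env
def shot(n,f):
    c=env.read_camera(n); cv2.imwrite('pics/'+f,c['img']); np.savez('pics/'+n+'.npz',**c); return c
def load(n): return np.load('pics/'+n+'.npz')
def ray(c,u,v,z):
    d=c['pose'][:3,:3]@np.linalg.inv(c['K'])@np.array([u,v,1.]); o=c['pose'][:3,3]
    return o+d*(z-o[2])/d[2]
def proj(c,p):
    p=np.atleast_2d(p); q=(p-c['pose'][:3,3])@c['pose'][:3,:3]@c['K'].T
    return q[:,:2]/q[:,2:]
E
python3 - <<'E'
from h import *
np.set_printoptions(precision=2,suppress=True)
for n in('top','side'):
    c=shot(n,n+'1.png'); print(c['K'],c['pose'])
print(env.state())
E
```

```text
[[505.8    0.   285.24]
 [  0.   505.8  205.9 ]
 [  0.     0.     1.  ]] [[   0.02   -0.99    0.17  371.73]
 [  -1.     -0.02    0.03  -11.95]
 [  -0.03   -0.17   -0.99 1130.79]
 [   0.      0.      0.      1.  ]]
[[382.89   0.   284.91]
 [  0.   382.89 209.29]
 [  0.     0.     1.  ]] [[ -0.98  -0.1    0.15 438.84]
 [ -0.17   0.59  -0.79 687.88]
 [ -0.01  -0.8   -0.6  631.69]
 [  0.     0.     0.     1.  ]]
{'t': 0.1, 'joints': array([-1.33,  0.49,  1.56, -0.  ,  1.09, -0.11]), 'qvel': array([-0., -0., -0.,  0.,  0.,  0.]), 'tau': array([  0.  , -61.36, -25.86,   0.07,   0.05,  -0.  ]), 'eef_pos': array([ 211.24, -587.99,  233.1 ]), 'tcp_rot': array([-3.14, -0.  ,  0.34]), 'ft_force': array([ 0.34, -0.02,  0.05]), 'moment': array([-0.01, -0.02,  0.  ]), 'grip_force': 0.0, 'opening': 1.0007126413132614}
```

View pics/top1.png

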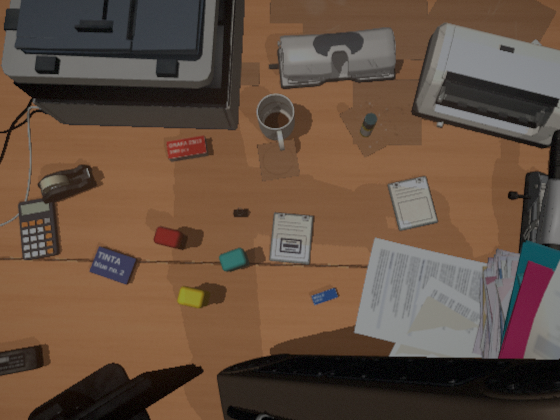

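View pics/side1.png

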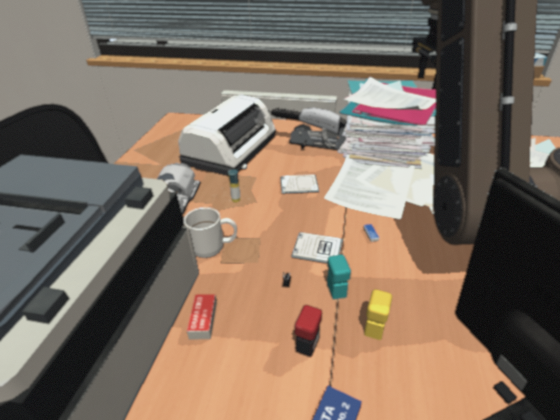

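Top view: the candidate stamps are red (168,238), turquoise (233,260) and yellow (191,297). The description rules out the last two, so I choose red. The card at (292,240) has the impression, and the card at (412,203) is empty. I'll check both in one close crop.

```bash
python3 - <<'E'
from h import *
t=load('top')['img'];s=load('side')['img']
r=lambda a,x,y,w,h:cv2.resize(a[y:y+h,x:x+w],(400,300),interpolation=cv2.INTER_CUBIC)
cv2.imwrite('pics/crop1.png',np.vstack([np.hstack([r(t,138,216,60,45),r(t,372,173,80,60)]),np.hstack([r(s,268,295,80,60),r(s,260,160,80,60)])]))
E
```

```text
(no output)
```

View pics/crop1.png

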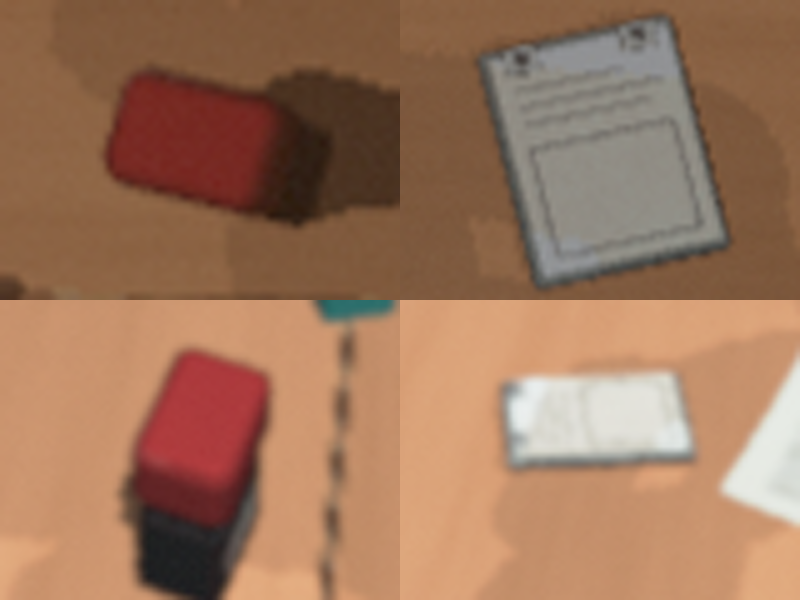

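The crop confirms it: the red stamp is upright on a black foot, and the card at (412,203) has an empty box with its clips up the image, towards +x.

```bash
cat > fit.py <<'E'
from h import *
from scipy.optimize import least_squares
def model(p,w,h,z,off=(0,0)):
    c,s=np.cos(p[2]),np.sin(p[2]); q=np.array([[w/2,h/2],[w/2,-h/2],[-w/2,-h/2],[-w/2,h/2]])+off
    return np.c_[q@np.array([[c,s],[-s,c]])+p[:2],np.full(4,z)]
def box3(p,w,h,z0,z1): return np.vstack([model(p,w,h,z0),model(p,w,h,z1)])
def iou(p,cm,mask,w,h,z0,z1):
    S=4; m=np.zeros((420*S,560*S),np.uint8)
    hull=cv2.convexHull(((proj(cm,box3(p,w,h,z0,z1))+.5)*S).astype(np.int32))
    cv2.fillConvexPoly(m,hull,1); m=cv2.resize(m*1.,(560,420),interpolation=cv2.INTER_AREA)
    return np.minimum(m,mask).sum()/np.maximum(m,mask).sum()
E
python3 - <<'E'
from fit import *
from scipy.optimize import minimize
np.set_printoptions(precision=2,suppress=True)
t=load('top');s=load('side')
def red(c):
    b,g,r=[c['img'][...,i].astype(float) for i in range(3)]
    return ((r>2.2*g)&(r>2*b)&(r>50)).astype(np.uint8)
def blob(m,u,v):
    n,l=cv2.connectedComponents(m); return (l==l[v,u]).astype(float)
mt,ms=blob(red(t),166,237),blob(red(s),308,316)
print(mt.sum(),ms.sum())
p0=np.r_[ray(t,166,237,82)[:2],0]
for nm,L in(('top',[(t,mt)]),('side',[(s,ms)]),('both',[(t,mt),(s,ms)])):
    best=max((minimize(lambda p:-sum(iou([p[0],p[1],p[2]/50],c,m,38,54,56,82) for c,m in L),[p0[0],p0[1],a],method='Nelder-Mead',options=dict(initial_simplex=[[p0[0],p0[1],a],[p0[0]+15,p0[1],a],[p0[0],p0[1]+15,a],[p0[0],p0[1],a+10]])) for a in(-15,0,15)),key=lambda r:-r.fun)
    print('stamp',nm,best.x[:2],best.x[2]/50,best.fun)
px=lambda a,x0,y0:np.array([[x0+(x)/5-.4,y0+(y)/5-.4] for x,y in a])
outT=px([(80,58),(268,17),(328,243),(140,287)],372,173); inT=px([(131,148),(272,120),(302,226),(161,256)],372,173)
outS=px([(104,80),(276,72),(294,158),(110,167)],260,160)
for nm,c,P in(('out',t,outT),('in',t,inT),('outS',s,outS)):
    print('card',nm,[ray(c,*q,9)[:2] for q in P])
# fits: TL=+x+y,TR=+x-y,BR,BL ; offset of box unknown k
def f(p):
    r=(proj(t,model(p,110,90,9))-outT).ravel(), (proj(t,model(p,48,64,9,(p[3],0)))-inT).ravel()
    return np.hstack(r)
r=least_squares(f,[*ray(t,412,203,9)[:2],0.2,-20]);print(r.x,np.abs(r.fun).max())
p=r.x; print('box',p[:2]+p[3]*np.array([np.cos(p[2]),np.sin(p[2])]))
for n,q in(('mug',(278,112)),('clip',(240,213)),('done',(292,240)),('glue',(370,120)),('turq',(233,260)),('yel',(191,297)),('stapl',(187,148))): print(n,ray(t,*q,15)[:2])
E
```

```text
387.0 633.0
stamp top [480.43 270.54] -0.2725165305641289 -0.7364663890541344
stamp side [477.94 268.72] -0.014214600942236744 -0.7945626477541371
stamp both [479.73 268.57] -0.06849710869147123 -1.4893151738841819
card out [array([ 615.68, -208.34]), array([ 636.1 , -292.96]), array([ 533.62, -317.09]), array([ 512.26, -233.76])]
card in [array([ 574.87, -230.64]), array([ 588.8 , -293.66]), array([ 541.03, -305.82]), array([ 526.32, -243.24])]
card outS [array([ 633.79, -293.1 ]), array([ 530.84, -318.73]), array([ 510.02, -226.89]), array([ 613.13, -201.18])]
[ 574.66 -263.6     0.24  -17.58] 1.5042622713236824
box [ 557.58 -267.77]
mug [780.5   43.06]
clip [542.62 122.07]
done [484.45   4.43]
glue [ 764.22 -168.67]
turq [437.55 133.52]
yel [355.16 222.14]
stapl [691.11 249.78]
```

```bash
python3 - <<'E'
from fit import *
from scipy.optimize import minimize
np.set_printoptions(precision=2,suppress=True)
t=load('top');s=load('side')
def mask(c,u,v,hw):
    m=np.zeros((420,560)); h=cv2.cvtColor(c['img'],cv2.COLOR_BGR2LAB).astype(float)
    a=h[...,1]-0.75*(h[...,2]-128)   # redness without wood's yellow
    sub=a[v-hw:v+hw,u-hw:u+hw]; T=cv2.threshold(np.clip(sub,0,255).astype(np.uint8),0,255,cv2.THRESH_OTSU)[0]
    n,l=cv2.connectedComponents((a>T).astype(np.uint8)); m=(l==l[v,u]).astype(np.uint8)
    print(T,m.sum(),cv2.minAreaRect(cv2.findNonZero(m))); return m.astype(float)
mt,ms=mask(t,166,237,25),mask(s,308,316,30)
for nm,L in(('top',[(t,mt)]),('side',[(s,ms)]),('both',[(t,mt),(s,ms)])):
  R=[]
  for a in(-20,-10,0,10):
    X=np.array([480,269,a]);R.append(minimize(lambda p:-sum(iou([p[0],p[1],p[2]/50],c,m,38,54,56,82) for c,m in L),X,method='Nelder-Mead',options=dict(initial_simplex=[X,X+[12,0,0],X+[0,12,0],X+[0,0,8]])))
  b=min(R,key=lambda r:r.fun); print(nm,b.x[:2],b.x[2]/50,b.fun)
p=[b.x[0],b.x[1],b.x[2]/50]
out=[]
for c,(u,v) in((t,(167,237)),(s,(308,325))):
    im=c['img'].copy(); im=cv2.resize(im[v-30:v+30,u-40:u+40],(400,300),interpolation=cv2.INTER_CUBIC)
    for P in(model(p,38,54,82),model(p,38,54,56),model(p,34,50,0)):
        q=((proj(c,P)-[u-40,v-30]+.5)*5).astype(int); cv2.polylines(im,[q],True,(0,255,0),1)
    out.append(im)
cv2.imwrite('pics/fit1.png',np.hstack(out))
for z in(200,300,400): print('mon',z,ray(t,202,370,z),ray(t,120,368,z),ray(s,497,178,z))
E
```

```text
132.0 419 ((166.7647247314453, 236.44119262695312), (24.981168746948242, 17.46256446838379), 14.03624439239502)
137.0 691 ((307.6000061035156, 322.20001220703125), (23.400854110717773, 32.88768768310547), 18.434947967529297)
top [481.18 270.21] -0.2576475962638588 -0.7891821824181005
side [478.17 268.82] -0.0792675907491377 -0.8476938476938477
both [478.9  268.79] -0.12787363648700611 -1.6098621471299008
mon 200 [230.84 156.71 200.  ] [230.28 303.86 200.  ] [127.14 -53.17 200.  ]
mon 300 [245.97 138.59 300.  ] [245.48 269.93 300.  ] [199.35 118.5  300.  ]
mon 400 [261.11 120.47 400.  ] [260.67 236.   400.  ] [271.55 290.16 400.  ]
```

View pics/fit1.png

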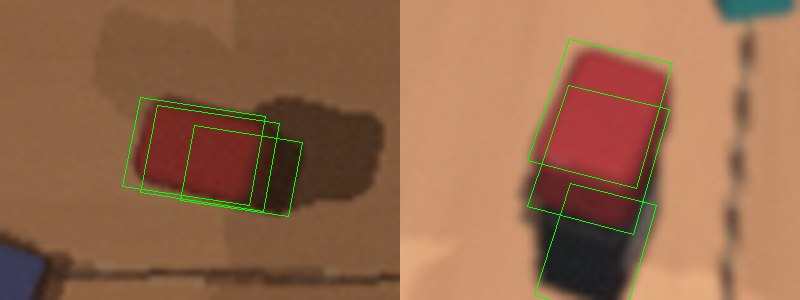

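The overlay shows the top-view fit sits about 4 mm too far +y, because the shaded side face drops out of the mask. I take the stamp at about (479, 266) with yaw about -0.19. The monitor corner is near (240,140,300), so I'll keep the arm high and swing round in front of it.

```bash
python3 -m crank '[[385,-222,0,-59.6,95],[385,-222,0,-59.6,95],[385,-222,0,-59.6,95],[385,-222,0,-59.6,95],[385,-222,0,-59.6,95],[385,-222,0,-59.6,95],[385,-222,0,-59.6,95],[385,-222,0,-59.6,95],[385,-222,0,-59.6,95],[385,-222,0,-59.6,95]]'; cat > d.py <<'E'
import sys,numpy as np
from cell import env
# delta to (x,y,z,stamp angle a) in tool axes, from measured pose
x,y,z,a=map(float,sys.argv[1:]); s=env.state(); p=s['eef_pos']; psi=s['tcp_rot'][2]
from scipy.spatial.transform import Rotation as R
print(np.round(p,1),psi,np.round(R.from_euler('xyz',s['tcp_rot']).as_matrix().T@(np.array([x,y,z])-p),1),np.degrees(-(a+np.pi/2-psi)))
E
python3 d.py 479 266 200 -0.19
```

```text
t: 0.93
eef_pos: [481.5, -268.5, 233.5]
tcp_rot: [-3.141, -0.0, 1.388]
ft_force: [1.1, -0.3, 0.0]
opening: 0.998
grip_force: 0.0
[ 481.5 -268.5  233.5] 1.3879857801972544 [525.1 -99.6  33.6] 0.41192533696107037
```

```bash
python3 -m crank '[[525,-100,10,0.4,95],[525,-100,10,0.4,95],[525,-100,10,0.4,95],[525,-100,10,0.4,95],[525,-100,10,0.4,95],[525,-100,10,0.4,95],[525,-100,10,0.4,95],[525,-100,10,0.4,95],[525,-100,10,0.4,95],[525,-100,10,0.4,95]]';python3 d.py 479 266 160 -0.19
```

```text
t: 1.77
eef_pos: [479.1, 148.3, 225.7]
tcp_rot: [-3.142, 0.0, 1.378]
ft_force: [1.0, -0.2, 0.1]
opening: 0.999
grip_force: 0.0
[479.1 148.3 225.7] 1.377999684728299 [115.5 -22.6  65.7] -0.160235787224792
```

```bash
python3 -m crank '[[38,-7,8,0,95],[77,-15,30,0,95],[112,-22,55,0,95],[112,-22,65,0,95],[112,-22,65,0,95],[112,-22,65,0,95],[112,-22,65,0,95]]';python3 d.py 479 266 77 -0.19; python3 - <<'E'
from h import *
t=shot('top','t2.png');s=shot('side','s2.png')
r=lambda a,x,y,w,h:cv2.resize(a[y:y+h,x:x+w],(400,300),interpolation=cv2.INTER_CUBIC)
cv2.imwrite('pics/v2.png',np.hstack([r(t['img'],108,190,120,90),r(s['img'],240,250,140,105)]))
E
```

```text
t: 2.35
eef_pos: [479.8, 259.7, 161.5]
tcp_rot: [3.141, -0.0, 1.377]
ft_force: [0.2, 0.9, -0.1]
opening: 1.003
grip_force: 0.0
[479.8 259.7 161.5] 1.377439036761778 [ 6.  -2.  84.5] -0.19235854949903716
```

View pics/v2.png

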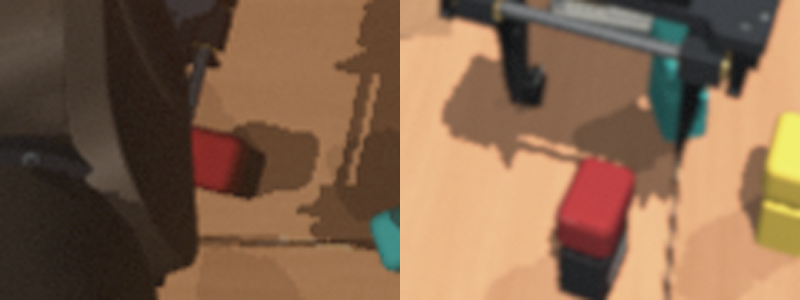

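The stamp lies between the two fingers, which are seen at about (525,95) and (685,140) in the crop, and the axes are near parallel. I'll descend and grip.

```bash
python3 -m crank '[[6,-1,25,0,95],[6,-1,55,0,95],[6,-1,75,0,95],[6,-1,84,0,95],[6,-1,84,0,60],[6,-1,84,0,50],[6,-1,84,0,40],[6,-1,84,0,20],[6,-1,84,0,10],[6,-1,84,0,10]]'
```

```text
t: 3.28
eef_pos: [479.9, 266.6, 77.6]
tcp_rot: [3.141, -0.001, 1.378]
ft_force: [1.1, 0.3, 0.1]
opening: 0.634
grip_force: 0.0
```

```bash
python3 -m crank '[[0,0,0,0,10],[0,0,0,0,10],[0,0,0,0,10]]'; python3 d.py 479 266 77 -0.19;python3 - <<'E'
from h import *
s=shot('side','s3.png')
r=lambda a,x,y,w,h:cv2.resize(a[y:y+h,x:x+w],(400,300),interpolation=cv2.INTER_CUBIC)
cv2.imwrite('pics/v3.png',r(s['img'],240,250,140,105))
E
```

```text
t: 3.53
eef_pos: [479.7, 266.5, 76.9]
tcp_rot: [3.141, 0.0, 1.378]
ft_force: [0.0, -0.2, 0.9]
opening: 0.426
grip_force: 0.0
[479.7 266.5  76.9] 1.378078181504477 [-0.6 -0.6 -0.1] -0.15573825324440987
```

View pics/v3.png

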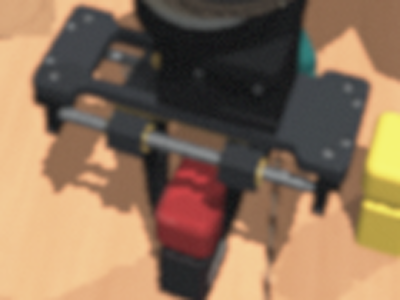

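The stamp stands between the closing fingers; at (195,215) in the crop its near half is visible. I'll finish closing and lift.

```bash
python3 -m crank '[[0,0,0,0,10],[0,0,0,0,10],[0,0,0,0,10],[0,0,0,0,10]]'; python3 -m crank '[[0,0,-10,0,10],[0,0,-40,0,10],[0,0,-80,0,10],[0,0,-105,0,10],[0,0,-105,0,10]]'; python3 d.py 557.6 -268 180 0.24
```

```text
t: 3.92
eef_pos: [479.7, 266.5, 76.8]
tcp_rot: [3.142, 0.0, 1.378]
ft_force: [-0.0, -0.5, 1.1]
opening: 0.397
grip_force: 29.7
t: 4.33
eef_pos: [481.3, 267.2, 187.3]
tcp_rot: [3.135, -0.004, 1.378]
ft_force: [0.4, 0.9, -1.1]
opening: 0.399
grip_force: 29.7
[481.3 267.2 187.3] 1.378111963734097 [-510.7  177.4    6.3] -24.79098786469003
```

The grip is firm: 37.7 mm opening at 29.7 N, and the stamp has lifted. Next I carry it over to the open card.

```bash
python3 -m crank '[[-20,7,0,-3,10],[-60,21,0,-7,10],[-100,35,0,-11,10],[-140,49,0,-15,10],[-180,63,0,-19,10],[-220,76,0,-23,10],[-260,90,0,-24.8,10],[-300,104,0,-24.8,10],[-340,118,0,-24.8,10],[-370,128,0,-24.8,10]]'; python3 d.py 557.6 -268 180 0.24
```

```text
t: 5.17
eef_pos: [534.2, -123.7, 181.9]
tcp_rot: [-3.141, 0.0, 1.81]
ft_force: [0.4, 1.9, -0.3]
opening: 0.399
grip_force: 29.7
[ 534.2 -123.7  181.9] 1.8103065858271106 [-145.7  -11.5    1.9] -0.028060090508788993
```

```bash
python3 -m crank '[[-40,-3,0,0,10],[-80,-6,10,0,10],[-115,-9,30,0,10],[-138,-11,50,0,10],[-144,-11.5,68,0,10],[-144,-11.5,68,0,10],[-144,-11.5,68,0,10]]'; python3 d.py 557.6 -268 86 0.24; python3 - <<'E'
from h import *
s=shot('side','s4.png')
cv2.imwrite('pics/v4.png',cv2.resize(s['img'][130:220,240:360],(800,600),interpolation=cv2.INTER_CUBIC))
E
```

```text
t: 5.75
eef_pos: [556.9, -263.6, 113.2]
tcp_rot: [-3.14, -0.002, 1.81]
ft_force: [0.0, 0.8, -0.6]
opening: 0.401
grip_force: 29.7
[ 556.9 -263.6  113.2] 1.8101474121380978 [-4.5 -0.3 27.2] -0.037180071098747346
```

View pics/v4.png

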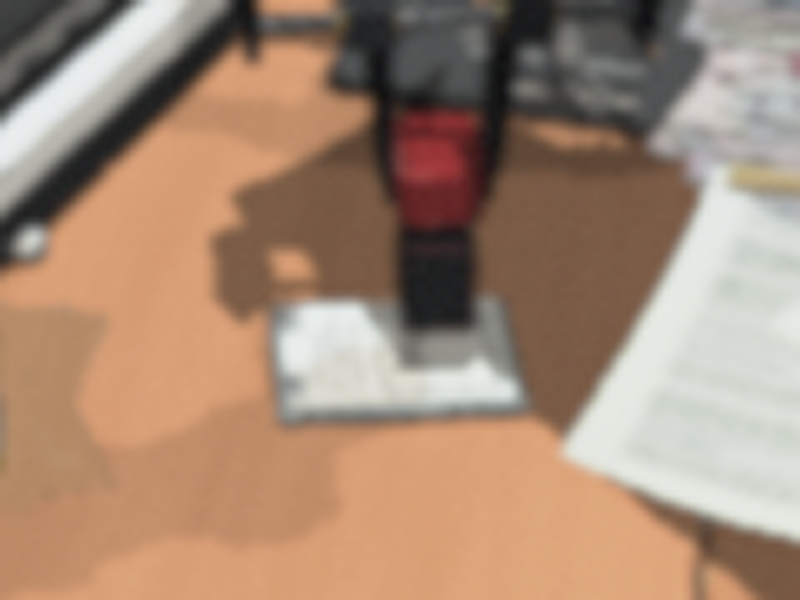

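```bash
python3 - <<'E'
from fit import *
s=load('side'); np.set_printoptions(precision=2,suppress=True)
X0,Y0,S=265,140,10
im=cv2.resize(s['img'][140:200,265:345],(800,600),interpolation=cv2.INTER_CUBIC)
st=env.state(); p=st['eef_pos']; a=st['tcp_rot'][2]-np.pi/2; dz=p[2]-76.8
D=lambda P,c:cv2.polylines(im,[np.round((proj(s,P)-[X0,Y0]+.5)*S).astype(int)],True,c,1)
for e,c in((0,(0,255,0)),):
    P=[p[0],p[1],a]
    for w,h,z in((38,54,82),(38,54,56),(34,50,42),(34,50,0)): D(model(P,w,h,z+dz),c)
C=[574.66,-263.6,.24]; D(model(C,110,90,9),(255,0,0)); D(model(C,110,90,0),(255,0,0)); D(model(C,48,64,9,(-17.58,0)),(255,0,255))
cv2.imwrite('pics/v5.png',im)
b=proj(s,[[557,-268,9],[557,-258,9],[567,-268,9]]);print(b[1:]-b[0])
E
```

```text
[[-0.45  1.81]
 [-3.32 -0.29]]
```

View pics/v5.png

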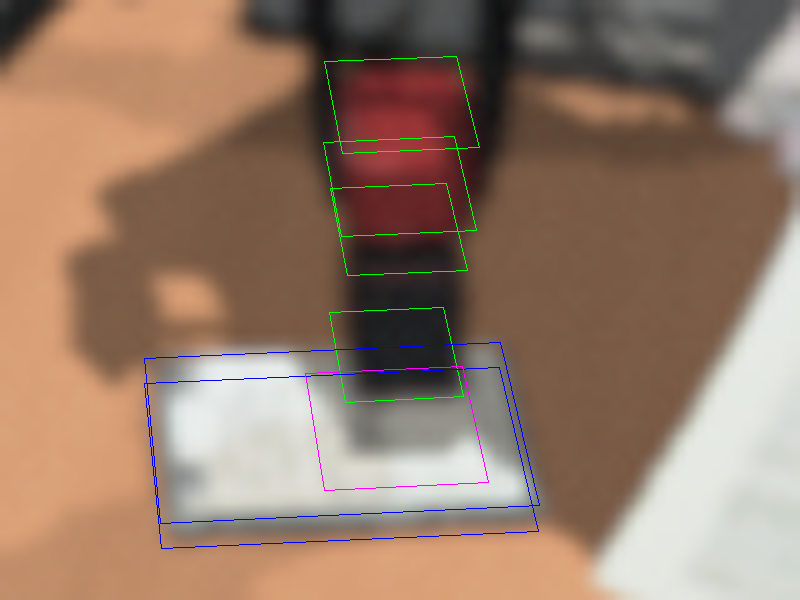

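The overlay shows the card model (blue) within about 1.5 px of the picture. The stamp's foot edge, at about (405,388), sits slightly above the model, so I'll check the profiles for tilt.

```bash
python3 - <<'E'
from fit import *
s=load('side'); im=s['img'].astype(int)
print('now'); 
for v in range(146,190): print(v,im[v,303:308].mean(0).astype(int), end=' | ' if v%4 else '\n')
i1=cv2.imread('pics/side1.png').astype(int)
print('\ninit')
for v in range(300,362):
    # columns along stamp's projected vertical near mid of near face
    print(v,i1[v,300:305].mean(0).astype(int), end=' | ' if v%4 else '\n')
st=env.state(); p=st['eef_pos']; a=st['tcp_rot'][2]-np.pi/2; dz=p[2]-76.8
c,sn=np.cos(a),np.sin(a)
f=lambda x,y,A,e,z:[x-np.sin(A)*e,y+np.cos(A)*e,z]
P=[f(p[0],p[1],a,27,82+dz),f(p[0],p[1],a,27,56+dz),f(p[0],p[1],a,25,42+dz),f(p[0],p[1],a,25,dz)]
print('\nmodel now',proj(s,P).round(1).tolist())
A=-.19;P=[f(479.7,266.5,A,27,82),f(479.7,266.5,A,27,56),f(479.7,266.5,A,25,42),f(479.7,266.5,A,25,0)]
print('model init',proj(s,P).round(1).tolist())
E
```

```text
now
146 [35 36 73] | 147 [ 42  42 110] | 148 [ 45  44 126]
149 [ 41  40 113] | 150 [ 41  40 116] | 151 [ 50  48 139] | 152 [ 53  52 149]
153 [ 54  52 152] | 154 [ 57  55 157] | 155 [ 60  58 159] | 156 [ 57  56 146]
157 [ 47  46 122] | 158 [ 40  38 106] | 159 [ 38  37 102] | 160 [ 39  37 102]
161 [ 38  37 101] | 162 [39 38 97] | 163 [38 37 84] | 164 [31 29 54]
165 [29 28 35] | 166 [35 34 43] | 167 [39 38 51] | 168 [36 35 41]
169 [33 32 33] | 170 [33 32 31] | 171 [32 31 30] | 172 [33 31 30]
173 [34 33 31] | 174 [33 33 32] | 175 [34 33 31] | 176 [33 32 31]
177 [34 33 32] | 178 [45 46 47] | 179 [77 80 84] | 180 [112 117 121]
181 [131 138 140] | 182 [136 143 144] | 183 [134 141 142] | 184 [143 150 150]
185 [181 188 186] | 186 [218 223 221] | 187 [222 226 223] | 188 [216 221 218]
189 [211 217 213] | 
init
300 [113 151 206]
301 [112 151 206] | 302 [112 151 206] | 303 [112 150 204] | 304 [108 144 198]
305 [ 98 130 187] | 306 [ 89 115 177] | 307 [ 82 104 172] | 308 [ 77  93 167]
309 [ 71  84 163] | 310 [ 67  76 161] | 311 [ 65  71 162] | 312 [ 63  67 163]
313 [ 60  62 163] | 314 [ 59  59 164]
[... 304 characters left out ...]
 41 116] | 331 [ 39  38 104] | 332 [37 36 98]
333 [37 36 98] | 334 [37 35 97] | 335 [37 36 95] | 336 [35 34 87]
337 [34 32 71] | 338 [35 34 52] | 339 [38 38 43] | 340 [41 39 42]
341 [39 37 39] | 342 [34 33 33] | 343 [33 33 31] | 344 [32 31 30]
345 [33 32 30] | 346 [33 31 30] | 347 [34 33 31] | 348 [33 32 30]
349 [32 32 30] | 350 [33 31 30] | 351 [33 31 31] | 352 [35 36 40]
353 [46 56 73] | 354 [ 71  92 125] | 355 [ 97 128 174] | 356 [111 149 202]
357 [115 154 209] | 358 [115 154 210] | 359 [115 154 210] | 360 [116 156 211]
361 [119 159 215] | 
model now [[305.6, 154.5], [305.4, 162.8], [305.2, 166.8], [304.9, 179.4]]
model init [[302.6, 327.9], [302.4, 337.1], [302.6, 340.9], [302.2, 354.6]]
```

```bash
python3 - <<'E'
from fit import *
s=load('side'); t=load('top')
i1=cv2.imread('pics/side1.png').astype(int).sum(2)//3
t1=cv2.imread('pics/top1.png').astype(int).sum(2)//3
C=[574.66,-263.6,.24]
for nm,cam,im in(('side',s,i1),('top',t,t1)):
    print(nm,'card',proj(cam,model(C,110,90,9)).round(1).tolist(),'box',proj(cam,model(C,48,64,9,(-17.58,0))).round(1).tolist())
    # profiles along the box's own axes through its centre (mm, using model pose), intensity
    c,sn=np.cos(C[2]),np.sin(C[2]); bc=np.array(C[:2])-17.58*np.array([c,sn])
    for ax,d,o,rng in(('x',(c,sn),(-sn,c),range(-60,96,2)),('y',(-sn,c),(c,sn),range(-56,57,2))):
        out=[]
        for k in rng:
            P=[[*(bc+k*np.array(d)+j*np.array(o)),9] for j in range(-20 if ax=='y' else -26,21 if ax=='y' else 27,2)]
            q=proj(cam,P).astype(np.float32)
            out.append(int(cv2.remap(im.astype(np.float32),q[:,0:1],q[:,1:2],cv2.INTER_LINEAR).mean()))
        print(ax,[f'{k}:{v}' for k,v in zip(rng,out)])
E
```

```text
side card [[280.5, 191.8], [278.9, 175.3], [314.5, 173.7], [318.4, 190.0]] box [[296.9, 188.5], [295.0, 176.8], [310.7, 176.1], [313.3, 187.7]]
x ['-60:149', '-58:149', '-56:149', '-54:149', '-52:149', '-50:149', '-48:150', '-46:149', '-44:148', '-42:147', '-40:148', '-38:157', '-36:175', '-34:196', '-32:210', '-30:214', '-28:214', '-26:214', '-24:218', '-22:221', '-20:223', '-18:223', '-16:223', '-14:222', '-12:222', '-10:222', '-8:222', '-6:222', '-4:222', '-2:222', '0:222', '2:222', '4:222', '6:222', '8:222', '10:222', '12:222', '14:222', '16:220', '18:217', '20:212', '22:210', '24:213', '26:217', '28:219', '30:218', '32:216', '34:214', '36:215', '38:215', '40:214', '42:213', '44:214', '46:217', '48:218', '50:219', '52:222', '54:224', '56:224', '58:222', '60:218', '62:212', '64:201', '66:183', '68:160', '70:144', '72:140', '74:145', '76:153', '78:159', '80:163', '82:164', '84:165', '86:166', '88:166', '90:167', '92:167', '94:167']
y ['-56:151', '-54:151', '-52:153', '-50:158', '-48:164', '-46:170', '-44:178', '-42:186', '-40:193', '-38:199', '-36:205', '-34:209', '-32:212', '-30:2
[... 1240 characters left out ...]
', '70:97', '72:86', '74:86', '76:93', '78:97', '80:98', '82:99', '84:99', '86:99', '88:100', '90:100', '92:101', '94:101']
y ['-56:90', '-54:90', '-52:90', '-50:90', '-48:90', '-46:87', '-44:74', '-42:90', '-40:124', '-38:137', '-36:137', '-34:124', '-32:122', '-30:134', '-28:139', '-26:139', '-24:139', '-22:139', '-20:139', '-18:139', '-16:139', '-14:139', '-12:139', '-10:139', '-8:139', '-6:139', '-4:139', '-2:139', '0:139', '2:139', '4:139', '6:139', '8:138', '10:138', '12:138', '14:139', '16:139', '18:139', '20:139', '22:139', '24:140', '26:139', '28:139', '30:135', '32:120', '34:127', '36:137', '38:140', '40:128', '42:101', '44:81', '46:77', '48:87', '50:93', '52:95', '54:96', '56:96']
```

In the top camera the box lines are symmetric about (557.6,-267.8). The side camera puts the stamp within about 1 mm of the TCP. My target is TCP (557,-268.5).

```bash
python3 d.py 557 -268.5 90 0.24; python3 -m crank '[[-2,0,5,0,10],[-4.7,-0.5,12,0,10],[-4.7,-0.5,18,0,10],[-4.7,-0.5,22,0,10],[-4.7,-0.5,22,0,10],[-4.7,-0.5,22,0,10]]'; python3 d.py 557 -268.5 86 0.24
```

```text
[ 557.4 -263.2  114.3] 1.8110333835200447 [-5.  -1.6 24.3] 0.013582349856183307
t: 6.3
eef_pos: [558.1, -268.3, 91.6]
tcp_rot: [-3.141, -0.0, 1.811]
ft_force: [0.2, 0.4, -0.6]
opening: 0.4
grip_force: 29.7
[ 558.1 -268.3   91.6] 1.8110568036361867 [ 0.  -1.1  5.6] 0.014924223666825038
```

```bash
python3 -m crank '[[0,-1,2,0,10],[0,-1,4,0,10],[0,-1,4,0,10],[0,-1,4,0,10]]'; python3 - <<'E'
from fit import *
s=shot('side','s6.png')
X0,Y0,S=265,140,10
im=cv2.resize(s['img'][140:200,265:345],(800,600),interpolation=cv2.INTER_CUBIC)
st=env.state(); p=st['eef_pos']; a=st['tcp_rot'][2]-np.pi/2; dz=p[2]-76.8; print(p,dz)
D=lambda P,c:cv2.polylines(im,[np.round((proj(s,P)-[X0,Y0]+.5)*S).astype(int)],True,c,1)
P=[p[0],p[1],a]
for w,h,z in((38,54,56),(34,50,0)): D(model(P,w,h,z+dz),(0,255,0))
C=[572.66,-264,.24]; D(model(C,110,90,9),(255,0,0)); D(model(C,48,64,9,(-17.58,0)),(255,0,255))
cv2.imwrite('pics/v6.png',im)
E
```

```text
t: 6.63
eef_pos: [557.1, -268.7, 87.8]
tcp_rot: [-3.142, 0.0, 1.811]
ft_force: [0.0, 0.2, -1.2]
opening: 0.399
grip_force: 29.7
[ 557.1395024  -268.74038705   87.87974162] 11.079741622649252
```

View pics/v6.png

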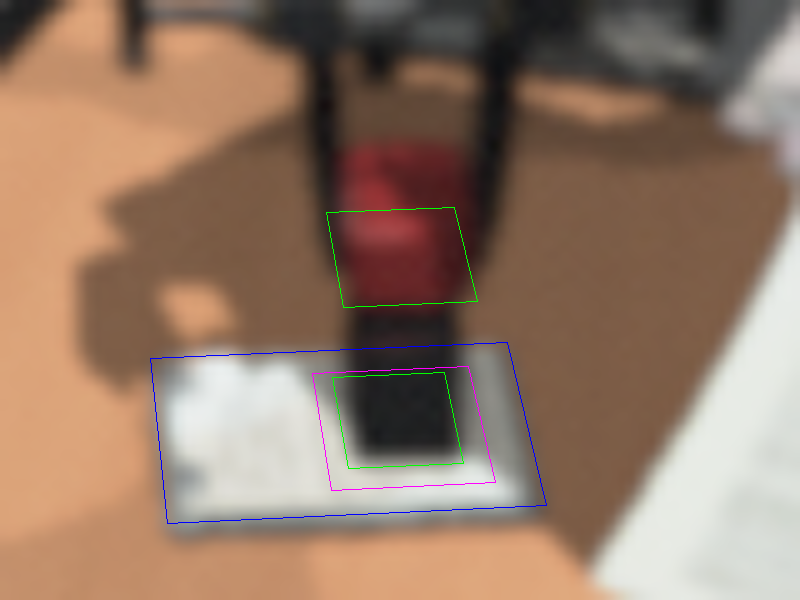

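The foot sits just above the card, inside the box (magenta), within about 1 mm of centre. I'll nudge it +0.8 mm along the stamp's long side, then press slowly.

```bash
python3 -m crank '[[0.8,0,0,0,10],[0.8,0,0.5,0,10],[0.8,0,1,0,10],[0.8,0,1.5,0,10],[0.8,0,2,0,10],[0.8,0,2.5,0,10],[0.8,0,3,0,10],[0.8,0,4,0,10],[0.8,0,5,0,10],[0.8,0,5,0,10]]'
```

```text
t: 7.52
eef_pos: [557.0, -268.0, 82.9]
tcp_rot: [3.141, 0.0, 1.811]
ft_force: [-0.8, 0.5, 3.6]
opening: 0.398
grip_force: 29.7
```

```bash
python3 -m crank '[[0,0,1,0,10],[0,0,2,0,10],[0,0,3,0,10],[0,0,4,0,10],[0,0,5,0,10],[0,0,6,0,10],[0,0,7,0,10],[0,0,7.5,0,10],[0,0,7.5,0,10]]'; python3 -m crank '[[0,0,0.5,0,10],[0,0,1,0,10],[0,0,1.5,0,10],[0,0,1.5,0,10],[0,0,1.5,0,10]]'
```

```text
t: 8.27
eef_pos: [556.9, -268.0, 75.7]
tcp_rot: [3.141, 0.0, 1.811]
ft_force: [-2.9, 1.1, 7.2]
opening: 0.402
grip_force: 29.7
t: 8.68
eef_pos: [556.9, -268.0, 74.3]
tcp_rot: [3.141, 0.0, 1.811]
ft_force: [-3.2, 0.4, 9.0]
opening: 0.402
grip_force: 29.7
```

```bash
python3 -m crank '[[0,0,0.4,0,10],[0,0,0.8,0,10],[0,0,0.8,0,10],[0,0,0.8,0,10]]'; python3 -m crank '[[0,0,0.4,0,10],[0,0,0.8,0,10],[0,0,0.8,0,10],[0,0,0.8,0,10]]'
```

```text
t: 9.02
eef_pos: [556.9, -268.0, 73.8]
tcp_rot: [3.141, 0.0, 1.811]
ft_force: [-4.2, 0.4, 12.3]
opening: 0.398
grip_force: 29.7
t: 9.35
eef_pos: [557.0, -268.1, 73.7]
tcp_rot: [3.141, 0.001, 1.811]
ft_force: [-6.2, 2.5, 18.5]
opening: 0.398
grip_force: 29.8
```

The force jumped to 18.5 N while the TCP stalled at 73.7, so the handle is on its stop. I'll hold for the ink and check.

```bash
python3 -m crank '[[0,0,0,0,10],[0,0,0,0,10],[0,0,0,0,10],[0,0,0,0,10],[0,0,0,0,10],[0,0,0,0,10],[0,0,0,0,10],[0,0,0,0,10],[0,0,0,0,10],[0,0,0,0,10]]'; python3 - <<'E'
from h import *
s=shot('side','s7.png')
cv2.imwrite('pics/v7.png',cv2.resize(s['img'][140:200,265:345],(800,600),interpolation=cv2.INTER_CUBIC))
E
```

```text
t: 10.18
eef_pos: [557.0, -268.1, 73.7]
tcp_rot: [3.141, 0.001, 1.811]
ft_force: [-5.7, 1.7, 19.3]
opening: 0.399
grip_force: 29.8
```

View pics/v7.png

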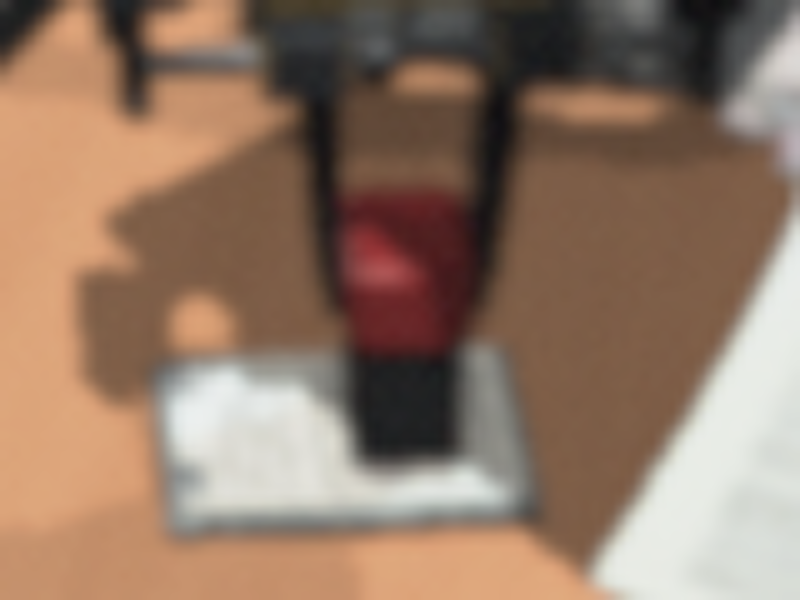

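The gap between the handle (bottom edge at about (410,350)) and the body is gone. The foot stands flat in the box with its near edge at about (408,460). I'll hold a little longer, then hand in with the handle still held down.

```bash
for i in 1 2; do python3 -m crank '[[0,0,0,0,10],[0,0,0,0,10],[0,0,0,0,10],[0,0,0,0,10],[0,0,0,0,10],[0,0,0,0,10],[0,0,0,0,10],[0,0,0,0,10],[0,0,0,0,10],[0,0,0,0,10]]'; done; python3 -c "
from cell import env
print(env.job_done())"
```

```text
t: 11.07
eef_pos: [557.0, -268.0, 73.7]
tcp_rot: [3.141, 0.001, 1.811]
ft_force: [-5.7, 2.8, 17.9]
opening: 0.397
grip_force: 29.8
t: 11.9
eef_pos: [557.0, -268.1, 73.7]
tcp_rot: [3.141, 0.001, 1.811]
ft_force: [-6.4, 1.1, 19.4]
opening: 0.401
grip_force: 29.8
the job is handed in; nothing more can be done
None
```

I handed the job in at 11.9 s with the red stamp upright in the open card's empty box, centred to about 1–2 mm by my camera measurements, and its handle still held at the stop with about 19 N; the hand-in gave no verdict.

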